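# Open the square parts jar in its anti-rotation nest

## Robot

A 7-joint arm with a two-finger parallel gripper is mounted at the origin on the work surface. World frame = base frame: x ahead of the robot, y to its left, z up, the work surface at z = 0. Lengths are in m, angles in rad, forces in N, time in s.
With the tool pointing down it reaches from about 0.35 to 0.9 m from the base axis. Payload 7.2 kg.
Tool frame: the origin (TCP) lies where the fingers leave the gripper's body, on its centre line; the fingertips stand 80 mm ahead of it and the grasp point (between the pads) lies 61 mm ahead of it; z points along the fingers, y is the line along which they close (so a half turn about z gives the same grasp; the last joint's range is limited). The gripper opens to 88 mm and grips with 3 to 60 N. Pads are 20 mm wide; open, the fingers measure 115 mm over their backs; the gripper's body (75 mm by 178 mm) begins 61 mm behind the grasp point.
Start: joints at [1.08, 0.411, -0.013, 1.596, 0.006, 1.134, -0.082], TCP at [0.256, -0.57, 0.303] pointing down, gripper open.
Joint ranges: [-2.95, 2.95], [-0.29, 1.99], [-1.47, 1.44], [0.14, 2.54], [-1.03, 4.17], [0.13, 1.85], [-2.86, 2.86]. Speed limits (rad/s): [2.39, 2.39, 3.01, 3.01, 3.14, 3.14, 3.14].

## Interface

Orientations are given as a unit quaternion [w, x, y, z].
In Python, from workcell import readout, vision, ticket gives the robot as it stands.
- The arm moves only by the shell command python3 -m crank 'ROWS' [OPENING] [FORCE]. ROWS is text: rows parted by semicolons, each of 4 numbers parted by spaces: the shift along the tool's x, y, z in m, then the turn about the tool's z in degrees. A call has exactly 5 rows; each row shifts and turns the commanded pose from where the row before left it, along the tool's axes as they then stand; what a row does not reach is not made up. A row lasts 1/8 s, in which the tool goes at most 62.5 mm and 10.7 degrees, less where a joint would pass 70% of its speed; a pose out of reach is approached as far as the arm can. A call is refused whole if a number of a shift passes 0.0625 or a number of a turn 10.7, either way. A call with a gripper value outside its range is refused whole. OPENING is the opening in per cent of the stroke, from 0 (shut) to 100 (fully open), set as the call begins (- or left out, the last holds). The fingers move at their own pace and stop on an object; FORCE is the grip in N (left out, the last holds). Time passes only in rows, so rows that do not move let the fingers close, or fill a call up. It gives the time, the measured TCP pose, the force, the opening and the grip force at its end, in the units of the state.
- readout.read_state(): the state, without advancing time (a new reading comes with each control period).
- vision.camera(name): name is "side" or "top" or "wrist"; returns a dict with "color" (480x640x3 uint8, blue, green, red), "z_map" (480x640 float32, m along the optical axis (not along the pixel's ray), 0 where there is no reading), "fx", "fy", "cx", "cy" (pixels), "T" (4x4, takes a point from camera to world coordinates). Camera axes: x right, y up, looking along -z (the intrinsics and any distortion apply to the point x, -y, -z); pixel columns grow to the right and rows downward; lengths in m; the calibration is good to about 2 mm. A picture is of the moment at which its call begins.
- ticket.close_job(): hands the job in; it is judged then, once.
The state is a dict: "clock": time; "joint_positions": joint angles; "joint_velocities": joint speeds; "joint_efforts": joint torques, N m; "eef_pos": TCP position; "orientation": TCP orientation; "wrist_force": force on the tool from outside, world axes, zero at the start; "torque": the same for the moment, N m; "width": finger opening in m; "grip_force": force on a finger pad.
Only numpy, scipy, OpenCV 4.12 (cv2) and the standard library are available. Lean on these libraries where they do the work, as an engineer would, in place of code of your own. Each camera call takes 0.05 s, during which the arm holds its last target. There are 200 camera calls.

## Task

Stand the square jar fully down in the square pocket of the aluminium nest, so that the nest keeps it from turning, and only then unscrew its tight cap (anticlockwise seen from above) until the threads let go, without pulling the jar back out of the nest. Finish while holding the cap in the gripper, level and clear of the jar, a couple of centimetres above its open mouth, with the jar still seated in the nest. Leave the round jar and the two hollow metal blocks where they are.

Things in the scene. Friction and masses are not known exactly. Their poses are not given: they have to be found in the camera images.
- jar_centre (a point): White plastic jar with a SQUARE body 60 x 60 mm (sides along this point's x and y, corner radius 9), 0.2 to 0.45 kg, loose, upright on the deck, cap on tight; it can be carried by its cap. The point is on its axis, 54 mm above its underside. Sides straight to 71 mm above the underside, then a shoulder slopes in to the round neck. z up along the axis.
- jar_rim (a point): Centre of the jar's round open mouth, in the plane of its rim: 108 mm above the jar's underside, on its axis. The threaded neck is 47 mm across (52 mm over the thread). Hidden inside the cap while that is on.
- cap_centre (a point): Black round ribbed screw cap of the square jar, 60 mm across, 23 mm high, 45 g; the point is its centre, 11.5 mm below its flat top. Screwed shut it sits 47.5 mm above jar_centre, with at least 10 mm free between its lower edge and the shoulder. Right-hand thread, rises 2.9 mm per rad; tight (0.6 to 0.9 N m) for 0.6 rad, then loose; free after 2.2 rad (0.35 turn), turning on is harmless.
- nest: Aluminium block fixed to the deck, 100 x 100 mm, 32 mm high; origin at the centre of its underside, z up. In its top a square pocket 63 x 63 mm, sides along x and y, 26 mm deep (floor 6 mm above the deck), its mouth flared by 5 mm all round over the top 6 mm. The jar fits in any of four quarter turns; seated, jar_centre is 60 mm above the nest's origin and the jar cannot turn.
- round_jar: Bystander: white plastic jar with a ROUND body 66 mm across and a black cap, 88 mm high in all, loose; origin at the centre of its underside.
- block_a: Bystander: hollow machined aluminium block, 46 mm cube with a square recess in its top, loose on the dark foam pad (150 x 200 x 30 mm); origin at the centre of its underside.
- block_b: Bystander: the same kind of block, loose in a pocket of the black tray (170 x 250 x 34 mm); origin at the centre of its underside.

How it is judged:
By the outcome, as a careful person would: the job done as asked, in the order asked, and still so for the second after the job is handed in, while the arm keeps its last pose, push and grip.
It also fails if it takes over 64 s, if anything falls off the work surface, if the arm or the gripper's body presses on something with over 40 N, if the wrist force passes 120 N, or if a joint passes its speed limit or range.

## Working session

There is one attempt and no reset: what is moved stays moved. The work goes in short steps, Python scripts to look and compute and a shell command to move; the robot and the scene stay as the last step left them, time stands still between calls to the robot, and variables do not carry over. Pictures are saved under pics/ and viewed, at most 10 in all, crops included, and the job is handed in when it is done.

```bash
ls; mkdir -p pics; python3 - <<'E'
from workcell import readout, vision
import cv2,numpy as np
print(readout.read_state())
for n in ["top","side"]:
    c=vision.camera(n); np.savez(f"{n}0.npz",**c); cv2.imwrite(f"pics/{n}0.png",c["color"])
    print(n,c["fx"],c["fy"],c["cx"],c["cy"],c["T"].round(4).tolist(), [k for k in c])
E
```

```text
pics
{'clock': 0.0, 'joint_positions': array([ 1.07978313,  0.41190133, -0.01272028,  1.59703914,  0.00559731,
        1.13430428, -0.08219725]), 'joint_velocities': array([-5.27265605e-06, -6.72439615e-04,  7.51894647e-04, -3.83461924e-05,
        9.73112889e-04,  9.87084237e-04,  3.50328749e-04]), 'joint_efforts': array([ 1.38986102e-04, -5.87960315e+01,  6.41681738e-01, -2.91081262e+01,
       -5.38211886e-02,  1.82331487e-02,  1.47757783e-04]), 'eef_pos': array([ 0.25627306, -0.56962624,  0.30181005]), 'orientation': array([-7.77028299e-04,  9.77732864e-01,  2.09851839e-01, -2.22506686e-04]), 'wrist_force': array([ 1.05913202, -0.4739674 ,  0.81060984]), 'torque': array([-0.00359268,  0.01928438,  0.03482188]), 'grip_force': 0.0, 'width': 0.08771132912133696}
top 610.0930560759945 610.0930560759945 320.6396318256525 228.09595270277248 [[-0.0282, 0.9956, -0.0889, 0.4765], [-0.9996, -0.0276, 0.0073, 0.0099], [0.0048, 0.0891, 0.996, 1.2996], [0.0, 0.0, 0.0, 1.0]] ['color', 'z_map', 'fx', 'fy', 'cx', 'cy', 'T']
side 466.8741154378683 466.8741154378683 321.8633435480342 238.83348291971805 [[-0.9522, 0.1831, -0.2445, 0.402], [-0.3046, -0.5076, 0.806, 0.6948], [0.0234, 0.8419, 0.5391, 0.5403], [0.0, 0.0, 0.0, 1.0]] ['color', 'z_map', 'fx', 'fy', 'cx', 'cy', 'T']
```

View pics/top0.png

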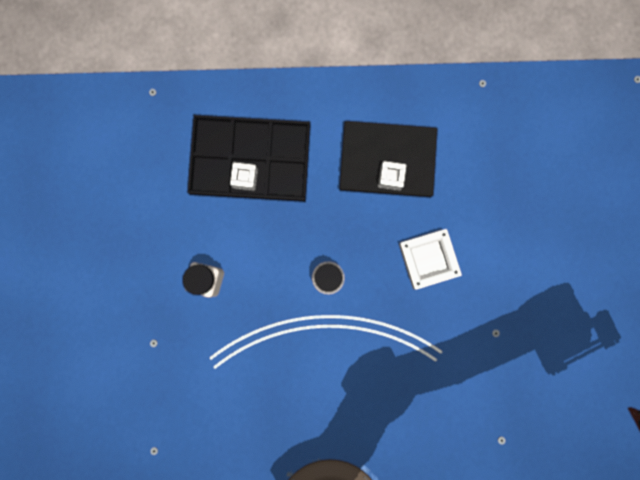

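View pics/side0.png

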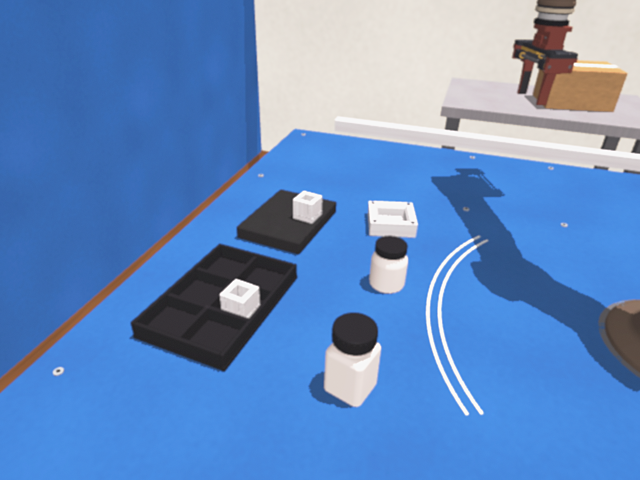

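Top view: the square jar's cap is at (200,279) with its body peeking out at (215,280), the round jar is at (328,277), and the nest is at (431,259). In the side view the square jar is at (352,360) and the nest at (392,218).

```bash
cat > h.py <<'E'
import numpy as np, cv2
def cloud(c):
    v,u=np.mgrid[0:480,0:640]; z=c["z_map"]
    P=np.stack([(u-c["cx"])/c["fx"]*z,-(v-c["cy"])/c["fy"]*z,-z],-1)
    T=c["T"]; return P@T[:3,:3].T+T[:3,3]
def onplane(c,uv,h):
    uv=np.atleast_2d(uv).astype(float); T=c["T"]
    d=np.stack([(uv[:,0]-c["cx"])/c["fx"],-(uv[:,1]-c["cy"])/c["fy"],-np.ones(len(uv))],-1)@T[:3,:3].T
    o=T[:3,3]; return o+d*((h-o[2])/d[:,2])[:,None]
def rect(xy):
    (c,s,a)=cv2.minAreaRect(xy.astype(np.float32)*1000); return np.round(c,1),np.round(s,1),round(a,2)
E
python3 - <<'E'
from h import *
C={n:dict(np.load(n+"0.npz")) for n in("top","side")}
for n,c in C.items():
    X=cloud(c); ok=c["z_map"]>0; im=c["color"].astype(int); val=im.max(2)
    deck=ok&(abs(X[...,0]-.5)<.2)&(abs(X[...,1])<.3)&(abs(X[...,2])<.015)
    print(n,"deck z",np.median(X[deck][:,2]),X[deck][:,2].std())
    white=im.min(2)>110; black=val<70
    box=lambda x,y,r:ok&(abs(X[...,0]-x)<r)&(abs(X[...,1]-y)<r)
    # jar
    j=box(.4,.25,.09)
    m=j&black&(X[...,2]>.06)
    print(" cap pts",m.sum(),"ztop",np.percentile(X[m][:,2],[50,90,98]))
    t=(m&(X[...,2]>.107)).astype(np.uint8)
    cs=cv2.findContours(t,0,1)[0]; cc=max(cs,key=cv2.contourArea)[:,0]
    P=onplane(c,cc,.113); (x,y),r=cv2.minEnclosingCircle((P[:,:2]*1000).astype(np.float32)); e=cv2.fitEllipse((P[:,:2]*1000).astype(np.float32)); print(" captop",x,y,r,e)
    m=j&white&(X[...,2]>.008)&(X[...,2]<.068); print(" body",m.sum(),rect(X[m][:,:2]), X[m].mean(0))
    # nest
    for (x0,y0) in [(.41,-.19)]:
        m=box(x0,y0,.09)&(X[...,2]>.026)&(X[...,2]<.04)&(im.min(2)>90)
        print(" nest depth",m.sum(),rect(X[m][:,:2]),np.median(X[m][:,2]))
        cs=cv2.findContours(m.astype(np.uint8),cv2.RETR_CCOMP,cv2.CHAIN_APPROX_NONE)[0]
        for q in cs:
            if cv2.contourArea(q)>60: print("  cont",cv2.contourArea(q),rect(onplane(c,q[:,0],.032)[:,:2]))
        m=box(x0,y0,.07)&(X[...,2]>.0)&(X[...,2]<.02)&(im.min(2)>90); print(" floor",m.sum(),rect(X[m][:,:2]),np.median(X[m][:,2]))
    m=box(.41,.02,.06)&(X[...,2]>.03); print(" round",X[m].mean(0),X[m].max(0))
E
```

```text
top deck z 6.436393963316078e-05 0.0030393005839941876
 cap pts 356 ztop [0.1133368  0.11653513 0.11769956]
 captop 486.8296813964844 241.39810180664062 29.045106887817383 ((477.74169921875, 241.8060760498047), (28.127159118652344, 61.1961784362793), 0.8440605998039246)
 body 86 (array([471.1, 218.1]), array([ 4.5, 39.5]), 66.71) [0.4725404  0.21738076 0.03881379]
 nest depth 500 (array([ 479.4, -229.1]), array([101.5,  39.7]), 89.74) 0.031873643972815335
  cont 443.5 (array([ 479.4, -229. ]), array([101.8,  39.7]), 89.75)
 floor 264 (array([ 413.7, -184.1]), array([112.8, 147.5]), 76.7) 0.0020268091714160663
 round [ 0.46335095 -0.01000449  0.07938509] [0.46997225 0.0175603  0.0959178 ]
side deck z 0.0002772505449952778 0.002231201190787459
 cap pts 820 ztop [0.11341691 0.11474506 0.11548201]
 captop 482.6122131347656 250.10696411132812 30.594219207763672 ((477.09417724609375, 250.27992248535156), (31.51087188720703, 62.36283874511719), 1.1877906322479248)
 body 905 (array([465.6, 258.9]), array([58.9, 18.4]), 53.05) [0.47072073 0.26743221 0.03882285]
 nest depth 269 (array([ 488. , -228.5]), array([41. , 99.7]), 10.79) 0.03207367860650412
  cont 228.5 (array([ 485.9, -225.9]), array([ 40.4, 110.5]), 8.07)
 floor 284 (array([ 411. , -185.3]), array([113.7, 142.2]), 75.7) 0.001216268951663324
 round [0.46294175 0.00434857 0.06346216] [0.46992822 0.01992619 0.0895203 ]
```

```bash
python3 - <<'E'
from h import *
C={n:dict(np.load(n+"0.npz")) for n in("top","side")}
for n,c in C.items():
    X=cloud(c); ok=c["z_map"]>0; im=c["color"].astype(int); val=im.max(2)
    white=im.min(2)>90; black=val<70
    box=lambda x,y,r:ok&(abs(X[...,0]-x)<r)&(abs(X[...,1]-y)<r)
    j=box(.48,.25,.09)
    for lo in (.07,.109):
        t=(j&black&(X[...,2]>lo)).astype(np.uint8)
        cc=max(cv2.findContours(t,0,1)[0],key=cv2.contourArea)[:,0]
        P=(onplane(c,cc,.113)[:,:2]*1000).astype(np.float32); print(n,"cap",lo,t.sum(),cv2.minEnclosingCircle(P),cv2.fitEllipse(P))
    m=j&white&(X[...,2]>.008)&(X[...,2]<.066); Q=X[m]
    print(" body",m.sum(),rect(Q[:,:2]))
    h=cv2.convexHull((Q[:,:2]*1000).astype(np.float32))[:,0]
    print(cv2.approxPolyDP(h[:,None],4,True)[:,0].round(1).tolist())
    m=box(.48,-.21,.1)&(X[...,2]>.027)&(X[...,2]<.037)&white
    print(" nest depth",m.sum(),rect(X[m][:,:2]),np.median(X[m][:,2]))
    cs=cv2.findContours(m.astype(np.uint8),cv2.RETR_CCOMP,cv2.CHAIN_APPROX_NONE)[0]
    for q in cs:
        if cv2.contourArea(q)>60: print("  cont",cv2.contourArea(q),rect(onplane(c,q[:,0],.032)[:,:2]))
    m=box(.48,.0,.08)&(X[...,2]>.03); print(" round",X[m].mean(0),X[m].min(0),X[m].max(0))
E
```

```text
top cap 0.07 713 ((489.87457275390625, 241.4500732421875), 29.649616241455078) ((490.1435546875, 241.52296447753906), (55.19303512573242, 58.099464416503906), 16.13843536376953)
top cap 0.109 685 ((489.8221130371094, 241.68646240234375), 29.431848526000977) ((489.94696044921875, 242.03460693359375), (54.89611053466797, 56.93612289428711), 4.444200038909912)
 body 131 (array([487. , 218.9]), array([64. , 25.2]), 6.17)
[[517.4000244140625, 234.89999389648438], [453.79998779296875, 228.10000610351562], [459.1000061035156, 220.8000030517578], [504.20001220703125, 208.10000610351562]]
 nest depth 1280 (array([ 518.6, -225.5]), array([100. , 101.6]), 15.24) 0.031677898742288546
  cont 2228.0 (array([ 518.6, -225.2]), array([ 99.9, 101.3]), 15.29)
  cont 1048.0 (array([ 517.9, -225.3]), array([72.4, 73.7]), 17.35)
 round [ 0.48552468 -0.01029455  0.08239912] [ 0.45296561 -0.04216604  0.05006189] [0.51800011 0.02135163 0.0959178 ]
side cap 0.07 1484 ((487.5833740234375, 256.468017578125), 37.15087127685547) ((487.5094909667969, 256.4629211425781), (57.46554946899414, 74.76538848876953), 10.487174034118652)
side cap 0.109 1126 ((488.50048828125, 249.78048706054688), 30.415424346923828) ((488.9798278808594, 249.5819091796875), (56.70841598510742, 58.991085052490234), 178.0751953125)
 body 1498 (array([481.6, 263.8]), array([76.8, 38.7]), 25.42)
[[524.0, 264.29998779296875], [471.70001220703125, 280.5], [455.20001220703125, 229.8000030517578]]
 nest depth 714 (array([ 520. , -223.5]), array([100.3, 105.5]), 15.13) 0.032058835655356666
  cont 1015.0 (array([ 519.4, -219.5]), array([100.3, 111.2]), 15.28)
  cont 408.5 (array([ 519.8, -218.3]), array([68.3, 68.7]), 17.81)
 round [0.48494604 0.00766661 0.06766938] [ 0.45420604 -0.03892866  0.03012098] [0.5198561  0.02664351 0.09093026]
```

The estimates agree with the given sizes: jar about (0.490, 0.245) with yaw −17.5°, nest about (0.519, −0.225) with yaw 15.2°. I'll move over the nest and refine it with the wrist camera.

```bash
cat > go.py <<'E'
import sys,numpy as np
from workcell import readout
from scipy.spatial.transform import Rotation as Ro
# remaining shift in tool axes to world target x y z, and yaw of tool y (deg)
def rem(t,yaw=None):
    s=readout.read_state(); q=s["orientation"]; R=Ro.from_quat([q[1],q[2],q[3],q[0]]).as_matrix()
    y=np.degrees(np.arctan2(R[1,1],R[0,1]))
    print("clk",round(s["clock"],2),"pos",s["eef_pos"].round(4),"yawY",y.round(2),"tilt",(R[:2,2]*57.3).round(2),"q7",round(s["joint_positions"][6]*57.3,1),"w",round(s["width"],4),"grip",round(float(s["grip_force"]),1),"F",s["wrist_force"].round(1),"M",s["torque"].round(2))
    if t is not None: print(" rem mm",(R.T@(np.array(t)-s["eef_pos"])*1000).round(1), "turn",None if yaw is None else round(-((yaw-y+180)%360-180),1))
if __name__=="__main__":
    a=[float(v) for v in sys.argv[1:]]; rem(a[:3] if a else None,a[3] if len(a)>3 else None)
E
python3 -m crank '0.038 -0.021 -0.01 0;0.038 -0.021 -0.01 0;0.038 -0.021 -0.01 0;0.038 -0.021 -0.01 0;0.038 -0.021 -0.01 0' 100 20
python3 -m crank '0.038 -0.021 -0.01 0;0.038 -0.021 -0.01 0;0.038 -0.021 -0.01 0;0.038 -0.021 -0.01 0;0.038 -0.021 -0.01 0'
python3 go.py .519 -.225 .4
python3 - <<'E'
from workcell import vision
import cv2,numpy as np
c=vision.camera("wrist"); np.savez("wn.npz",**c); cv2.imwrite("pics/wn.png",c["color"]); print(c["T"].round(3),c["fx"])
E
```

```text
clock: 0.72
eef_pos: [0.3872, -0.3949, 0.3527]
orientation: [-0.0, 0.978, 0.21, -0.0]
wrist_force: [0.6, -0.8, -0.1]
width: 0.0878
grip_force: 0.0
clock: 1.35
eef_pos: [0.5173, -0.2213, 0.4027]
orientation: [-0.0, 0.978, 0.21, -0.0]
wrist_force: [-0.5, -0.4, -0.8]
width: 0.0878
grip_force: 0.0
clk 1.35 pos [ 0.5173 -0.2213  0.4027] yawY -65.78 tilt [-0.03  0.01] q7 -50.6 w 0.0878 grip 0.0 F [-0.5 -0.4 -0.8] M [0.   0.01 0.08]
 rem mm [0.  4.  2.7] turn None
[[ 0.41   0.881  0.235  0.58 ]
 [-0.912  0.396  0.105 -0.195]
 [-0.    -0.258  0.966  0.486]
 [ 0.     0.     0.     1.   ]] 395.5989507959303
```

View pics/wn.png

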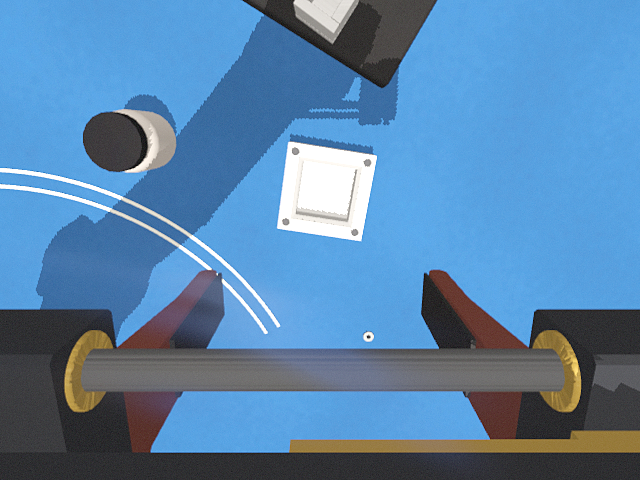

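The wrist view shows the nest clearly at about (327,190), pocket included, with the round jar at (120,140).

```bash
cat > nest.py <<'E'
from h import *
def nest(c):
    X=cloud(c); im=c["color"].astype(int); ok=c["z_map"]>0
    m=ok&(abs(X[...,0]-.519)<.085)&(abs(X[...,1]+.225)<.085)&(X[...,2]>.026)&(X[...,2]<.038)&(im.min(2)>100)
    m=cv2.morphologyEx(m.astype(np.uint8),cv2.MORPH_CLOSE,np.ones((3,3)))
    cs,hi=cv2.findContours(m,cv2.RETR_CCOMP,cv2.CHAIN_APPROX_NONE)
    for q in cs:
        if cv2.contourArea(q)>400: print(" ",cv2.contourArea(q),rect(onplane(c,q[:,0],.032)[:,:2]), rect(X[q[:,0,1],q[:,0,0]][:,:2]))
    print(" ztop",np.median(X[m>0][:,2]))
if __name__=="__main__":
    import sys; nest(dict(np.load(sys.argv[1])))
E
python3 nest.py wn.npz; python3 go.py .49 .246 .40 -17.5
```

```text
7366.0 (array([ 518. , -226.6]), array([100.6, 100.2]), 15.34) (array([ 526.7, -224.2]), array([118.8, 100.1]), 15.36)
  2997.5 (array([ 518.6, -226.2]), array([64.7, 64.9]), 15.1) (array([ 518.1, -226.5]), array([65.3, 65.3]), 15.31)
 ztop 0.03280682197274992
clk 1.4 pos [ 0.521  -0.2153  0.404 ] yawY -65.37 tilt [0.18 0.17] q7 -50.9 w 0.0877 grip 0.0 F [2.7 4.2 1. ] M [ 0.28 -0.2  -0.02]
 rem mm [ 164.  -432.2    5.2] turn -47.9
```

```bash

python3 -m crank '0.02 -0.054 0 0;0.02 -0.054 0 0;0.02 -0.054 0 0;0.02 -0.054 0 0;0.02 -0.054 0 0' >/dev/null
python3 -m crank '0.02 -0.054 0 0;0.022 -0.054 0 0;0.022 -0.054 0 0;0 0 0 -9.6;0 0 0 -9.6' >/dev/null
python3 -m crank '0 0 0 -9.6;0 0 0 -9.6;0 0 0 -9.6;0 0 0 0;0 0 0 0' 
python3 - <<'E'
from workcell import vision
import cv2,numpy as np
c=vision.camera("wrist"); np.savez("wj.npz",**c); cv2.imwrite("pics/wj.png",c["color"])
from h import *
X=cloud(c); im=c["color"].astype(int); ok=c["z_map"]>0
j=ok&(abs(X[...,0]-.49)<.08)&(abs(X[...,1]-.246)<.08)
t=(j&(im.max(2)<75)&(X[...,2]>.109)).astype(np.uint8)
cc=max(cv2.findContours(t,0,1)[0],key=cv2.contourArea)[:,0]
P=(onplane(c,cc,.113)[:,:2]*1000).astype(np.float32); print("cap",cv2.minEnclosingCircle(P),cv2.fitEllipse(P),np.median(X[t>0][:,2]))
b=j&(im.min(2)>90)&(X[...,2]<.066)&(X[...,2]>.006); print(b.sum(),rect(X[b][:,:2]))
h=cv2.convexHull((X[b][:,:2]*1000).astype(np.float32)); print(cv2.approxPolyDP(h,3,True)[:,0].round(1).tolist())
E
python3 go.py .49 .246 .164 -17.5
```

```text
clock: 3.28
eef_pos: [0.4891, 0.2385, 0.4024]
orientation: [-0.0, 0.809, 0.588, -0.0]
wrist_force: [-0.3, -0.4, 0.5]
width: 0.0879
grip_force: 0.0
cap ((394.4842224121094, -37.97076416015625), 373.9754638671875) ((1030.92822265625, 32.60293197631836), (455.6502685546875, 1857.5352783203125), 84.00428771972656) 0.4272419755303269
189 (array([496.5, 270.7]), array([ 2.6, 54.3]), 73.22)
[[522.2000122070312, 261.6000061035156], [470.20001220703125, 277.29998779296875]]
clk 3.33 pos [0.4891 0.2385 0.4025] yawY -17.96 tilt [-0.01 -0.01] q7 -58.0 w 0.0877 grip 0.0 F [0.1 0.1 0.3] M [-0.02 -0.06  0.  ]
 rem mm [  7.4  -1.4 238.5] turn -0.5
```

View pics/wj.png

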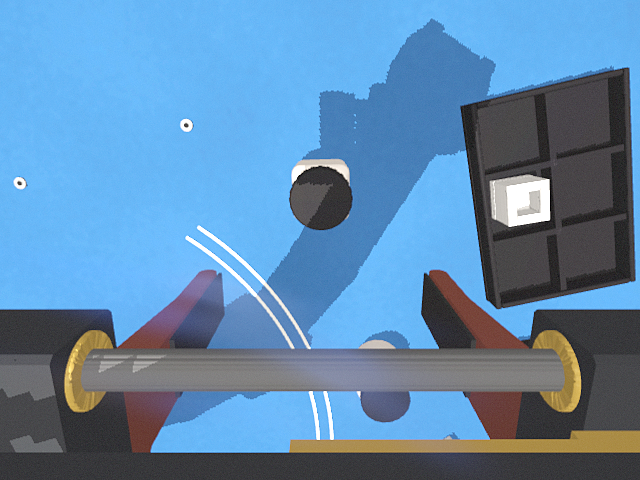

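The wrist view shows the cap at (321,198), with the body's far edge above it nearly horizontal, so the tool is aligned with the jar to about a degree.

```bash
cat > capj.py <<'E'
from h import *
def run(c,x0,y0,top=.113):
    X=cloud(c); im=c["color"].astype(int); ok=c["z_map"]>0
    j=ok&(abs(X[...,0]-x0)<.08)&(abs(X[...,1]-y0)<.08)
    t=(j&(im.max(2)<110)&(abs(X[...,2]-top)<.006)).astype(np.uint8)
    t=cv2.morphologyEx(t,cv2.MORPH_OPEN,np.ones((3,3)))
    cc=max(cv2.findContours(t,0,1)[0],key=cv2.contourArea)[:,0]
    P=(onplane(c,cc,top)[:,:2]*1000).astype(np.float32); print("cap",cv2.minEnclosingCircle(P),cv2.fitEllipse(P),np.median(X[t>0][:,2]))
    b=j&(im.min(2)>90)&(X[...,2]<top-.042)&(X[...,2]>top-.107)
    Q=X[b]; print("face",len(Q),Q.mean(0)); l=cv2.fitLine((Q[:,:2]*1000).astype(np.float32),cv2.DIST_HUBER,0,.01,.01).ravel(); print(" yaw",np.degrees(np.arctan2(l[1],l[0])),l)
if __name__=="__main__":
    import sys; run(dict(np.load(sys.argv[1])),*map(float,sys.argv[2:]))
E
python3 capj.py wj.npz .49 .246
python3 - <<'E'
from h import *
# side view: split body points by nearest face, fit each
c=dict(np.load("side0.npz")); X=cloud(c); im=c["color"].astype(int)
b=(c["z_map"]>0)&(abs(X[...,0]-.49)<.07)&(abs(X[...,1]-.246)<.07)&(im.min(2)>90)&(X[...,2]<.066)&(X[...,2]>.008)
Q=X[b][:,:2]*1000; a=np.radians(-17.5); e=np.array([[np.cos(a),np.sin(a)],[-np.sin(a),np.cos(a)]])
for cen in [(489.5,245)]:
    q=(Q-cen)@e.T
    for k,s in((1,1),(0,-1)):
        m=(abs(q[:,1-k])<20)&(s*q[:,k]>22); l=cv2.fitLine(Q[m].astype(np.float32),cv2.DIST_HUBER,0,.01,.01).ravel()
        print(k,m.sum(),np.degrees(np.arctan2(l[1],l[0])),"face at",np.median(q[m][:,k]))
E
```

```text
cap ((488.3184509277344, 243.53981018066406), 30.480436325073242) ((488.0314636230469, 243.34840393066406), (58.43806457519531, 59.7392463684082), 163.2822723388672) 0.11495156905177636
face 209 [0.49729092 0.27154678 0.04073459]
 yaw -16.519125 [ 9.5872486e-01 -2.8433540e-01  4.9038779e+02  2.7373502e+02]
1 739 -16.80555 face at 30.424861309618272
0 351 73.24142 face at -29.388520657179104
```

```bash

python3 -m crank '0.0044 -0.0024 0 -1.2;0 0 0.05 0;0 0 0.05 0;0 0 0.05 0;0 0 0 0' >/dev/null
python3 go.py .4882 .2434 .164 -16.8
```

```text
clk 3.95 pos [0.4866 0.2429 0.2498] yawY -16.54 tilt [-0.35 -0.15] q7 -62.6 w 0.088 grip 0.0 F [0.3 0.2 0.2] M [ 0.   -0.11 -0.04]
 rem mm [ 1.3  1.9 85.8] turn 0.3
```

```bash

python3 -m crank '0 0 0.03 0;0 0 0.03 0;0 0 0.026 0;0 0 0 0;0 0 0 0' >/dev/null
python3 go.py .4882 .2434 .164 -16.8
```

```text
clk 4.58 pos [0.4891 0.2445 0.1688] yawY -16.57 tilt [0.14 0.07] q7 -67.0 w 0.0881 grip 0.0 F [0.6 0.  0.5] M [-0.04 -0.06  0.04]
 rem mm [-1.3 -0.6  4.8] turn 0.2
```

```bash

python3 -m crank '-0.001 0 0.004 0;0 0 0 0;0 0 0 0;0 0 0 0;0 0 0 0' >/dev/null; python3 go.py .4882 .2434 .164 -16.8
python3 -m crank '0 0 0 0;0 0 0 0;0 0 0 0;0 0 0 0;0 0 0 0' 50 40
python3 -m crank '0 0 0 0;0 0 0 0;0 0 0 0;0 0 0 0;0 0 0 0' 50 40
python3 go.py .4882 .2434 .164 -16.8
```

```text
clk 5.2 pos [0.4879 0.2427 0.1627] yawY -16.58 tilt [ 0. -0.] q7 -67.2 w 0.0878 grip 0.0 F [-0.5  0.3 -0.4] M [-0.06 -0.06  0.02]
 rem mm [ 0.8  0.1 -1.3] turn 0.2
clock: 5.82
eef_pos: [0.4881, 0.2426, 0.1626]
orientation: [0.0, 0.802, 0.598, 0.0]
wrist_force: [1.4, 0.6, -1.1]
width: 0.0594
grip_force: 40.0
clock: 6.45
eef_pos: [0.4879, 0.2427, 0.1627]
orientation: [0.0, 0.802, 0.598, 0.0]
wrist_force: [1.2, -0.4, -1.1]
width: 0.0594
grip_force: 40.0
clk 6.45 pos [0.4879 0.2427 0.1627] yawY -16.57 tilt [0.01 0.  ] q7 -67.2 w 0.0594 grip 40.0 F [ 1.2 -0.4 -1.1] M [-0.1  -0.36 -0.09]
 rem mm [ 0.8  0.1 -1.3] turn 0.2
```

```bash

python3 -m crank '0 0 -0.01 0;0 0 -0.03 0;0 0 -0.04 0;0 0 -0.04 0;0 0 -0.01 0' 50 55 >/dev/null
python3 -m crank '0 0 0 0;0 0 0 0;0 0 0 0;0 0 0 10;0 0 0 10'
python3 -m crank '0 0 0 10;0 0 0 10;0 0 0 10;0 0 0 8;0 0 0 0'
python3 go.py .518 -.2264 .292 -74.55
```

```text
clock: 7.7
eef_pos: [0.4876, 0.2425, 0.2916]
orientation: [-0.0, 0.895, 0.447, -0.001]
wrist_force: [0.2, -0.5, -3.9]
width: 0.0592
grip_force: 55.0
clock: 8.32
eef_pos: [0.4876, 0.2427, 0.2919]
orientation: [0.0, 0.991, 0.135, -0.001]
wrist_force: [0.4, -0.3, -4.8]
width: 0.0593
grip_force: 55.0
clk 8.32 pos [0.4876 0.2427 0.2919] yawY -74.5 tilt [-0.07 -0.04] q7 -114.6 w 0.0593 grip 55.0 F [ 0.4 -0.3 -4.8] M [-0.04  0.04  0.04]
 rem mm [-9.610e+01  4.602e+02  1.000e-01] turn 0.1
```

Lifted, with about 4 N of jar on the tool. Next is the traverse to the nest.

```bash

python3 -m crank '-0.005 0.025 0 0;-0.01 0.046 0 0;-0.01 0.046 0 0;-0.01 0.046 0 0;-0.01 0.046 0 0' >/dev/null
python3 -m crank '-0.01 0.046 0 0;-0.01 0.046 0 0;-0.01 0.046 0 0;-0.01 0.046 0 0;-0.008 0.046 0 0' >/dev/null
python3 -m crank '-0.003 0.021 0 0;0 0 0 0;0 0 0 0;0 0 0 0;0 0 0 0' 
python3 go.py .518 -.2264 .292 -74.55
python3 - <<'E'
from workcell import vision
import cv2,numpy as np
for n in ("wrist","side","top"):
    c=vision.camera(n); np.savez(n+"1.npz",**c); cv2.imwrite(f"pics/{n}1.png",c["color"])
a=cv2.imread("pics/side1.png")[80:300,280:500]; b=cv2.imread("pics/wrist1.png")[50:450,:]
cv2.imwrite("pics/m1.png",np.hstack([cv2.resize(a,(400,400)),cv2.resize(b[:, 120:520],(400,400))]))
E
```

```text
clock: 10.2
eef_pos: [0.5179, -0.2253, 0.2928]
orientation: [-0.0, 0.991, 0.135, 0.0]
wrist_force: [-0.1, -0.5, -5.8]
width: 0.0592
grip_force: 55.0
clk 10.2 pos [ 0.5179 -0.2253  0.2928] yawY -74.47 tilt [0.02 0.  ] q7 -60.1 w 0.0592 grip 55.0 F [-0.1 -0.5 -5.8] M [ 0.05  0.02 -0.  ]
 rem mm [-0.2  1.1  0.8] turn 0.1
```

View pics/m1.png

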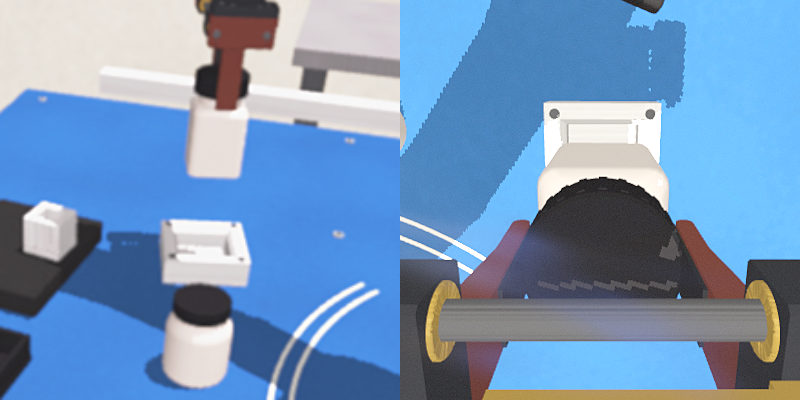

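The jar hangs upright and aligned with the nest in both views. Lowering to just above the pocket mouth.

```bash

python3 -m crank '-0.0008 0.001 0.02 0;0 0 0.03 0;0 0 0.03 0;0 0 0.01 0;0 0 0 0' >/dev/null
python3 -m crank '0 0 0 0;0 0 0 0;0 0 0 0;0 0 0.002 0;0 0 0.002 0' 
python3 go.py .5174 -.2265 .1687 -74.55
```

```text
clock: 11.6
eef_pos: [0.5172, -0.2275, 0.1986]
orientation: [0.0, 0.991, 0.134, 0.0]
wrist_force: [0.1, -0.2, -4.7]
width: 0.0594
grip_force: 55.0
clk 11.6 pos [ 0.5172 -0.2275  0.1986] yawY -74.58 tilt [ 0.01 -0.01] q7 -61.6 w 0.0594 grip 55.0 F [ 0.1 -0.2 -4.7] M [ 0.03  0.02 -0.01]
 rem mm [ 0.5 -0.9 29.9] turn -0.0
```

```bash

python3 -m crank '0.0005 -0.0009 0.002 0;0 0 0.003 0;0 0 0.003 0;0 0 0.003 0;0 0 0 0' 
python3 go.py .5174 -.2265 .1687 -74.55
python3 -m crank '0 0 0.002 0;0 0 0.002 0;0 0 0.002 0;0 0 0 0;0 0 0 0' 
python3 go.py .5174 -.2265 .1687 -74.55
```

```text
clock: 12.22
eef_pos: [0.5173, -0.2264, 0.1873]
orientation: [-0.0, 0.991, 0.134, -0.0]
wrist_force: [0.4, 0.7, -5.4]
width: 0.0596
grip_force: 55.0
clk 12.22 pos [ 0.5173 -0.2264  0.1873] yawY -74.57 tilt [-0.03  0.01] q7 -62.0 w 0.0596 grip 55.0 F [ 0.4  0.7 -5.4] M [-0.03  0.02 -0.03]
 rem mm [ 0.1  0.1 18.6] turn -0.0
clock: 12.85
eef_pos: [0.5173, -0.2265, 0.1815]
orientation: [-0.0, 0.991, 0.134, -0.0]
wrist_force: [0.6, 0.4, -5.1]
width: 0.0591
grip_force: 55.0
clk 12.85 pos [ 0.5173 -0.2265  0.1815] yawY -74.58 tilt [-0.02  0.  ] q7 -62.1 w 0.0591 grip 55.0 F [ 0.6  0.4 -5.1] M [0.16 0.16 0.01]
 rem mm [ 0.1  0.  12.8] turn -0.0
```

```bash

python3 -m crank '0 0 0.002 0;0 0 0.002 0;0 0 0.002 0;0 0 0.002 0;0 0 0.002 0' 
python3 -m crank '0 0 0.001 0;0 0 0.001 0;0 0 0.001 0;0 0 0 0;0 0 0 0' 
python3 go.py .5174 -.2265 .1687 -74.55
```

```text
clock: 13.48
eef_pos: [0.5174, -0.2265, 0.1715]
orientation: [0.0, 0.991, 0.134, -0.0]
wrist_force: [-0.5, 1.6, -5.1]
width: 0.0593
grip_force: 55.0
clock: 14.1
eef_pos: [0.5175, -0.2265, 0.1687]
orientation: [0.0, 0.991, 0.134, 0.0]
wrist_force: [-0.3, -0.6, -5.5]
width: 0.0593
grip_force: 55.0
clk 14.1 pos [ 0.5175 -0.2265  0.1687] yawY -74.57 tilt [ 0.01 -0.01] q7 -62.4 w 0.0593 grip 55.0 F [-0.3 -0.6 -5.5] M [ 0.15  0.   -0.  ]
 rem mm [-0.1 -0.  -0. ] turn -0.0
```

```bash

python3 -m crank '0 0 0.0005 0;0 0 0.0005 0;0 0 0 0;0 0 0 0;0 0 0 0' | grep -E "eef|wrist"
python3 -m crank '0 0 0.0005 0;0 0 0.0005 0;0 0 0 0;0 0 0 0;0 0 0 0'  | grep -E "eef|wrist"
```

```text
eef_pos: [0.5176, -0.2265, 0.1683]
wrist_force: [-2.5, 1.3, 5.1]
eef_pos: [0.5178, -0.2266, 0.1681]
wrist_force: [-4.7, 2.6, 12.2]
```

Contact came at TCP z = 0.1683, within half a millimetre of the seated height. I'll let go briefly, check the seating, then regrip hard.

```bash

python3 -m crank '0 0 0 0;0 0 0 0;0 0 0 0;0 0 0 0;0 0 0 0' 95 60 | grep -E "eef|wrist|width"
python3 go.py .5174 -.2265 .1687 -74.55
python3 - <<'E'
from workcell import vision
from h import *
c=vision.camera("side"); np.savez("side2.npz",**c)
a=c["color"][120:270,320:470]; cv2.imwrite("pics/s2.png",cv2.resize(a,(600,600),interpolation=cv2.INTER_CUBIC))
X=cloud(c); im=c["color"].astype(int); j=(c["z_map"]>0)&(abs(X[...,0]-.518)<.05)&(abs(X[...,1]+.226)<.05)
b=j&(im.max(2)<70)&(X[...,2]>.1)&(X[...,2]<.13); print("cap z pct",np.percentile(X[b][:,2],[50,80,90,95]).round(4),b.sum())
E
```

```text
eef_pos: [0.5174, -0.2265, 0.1666]
wrist_force: [0.7, 0.1, 0.9]
width: 0.0835
clk 15.97 pos [ 0.5174 -0.2265  0.1666] yawY -74.57 tilt [-0.  0.] q7 -62.4 w 0.0835 grip 0.0 F [0.7 0.1 0.9] M [ 0.03  0.02 -0.02]
 rem mm [-0.   0.  -2.1] turn -0.0
cap z pct [0.1182 0.1205 0.1209 0.1211] 202
```

View pics/s2.png

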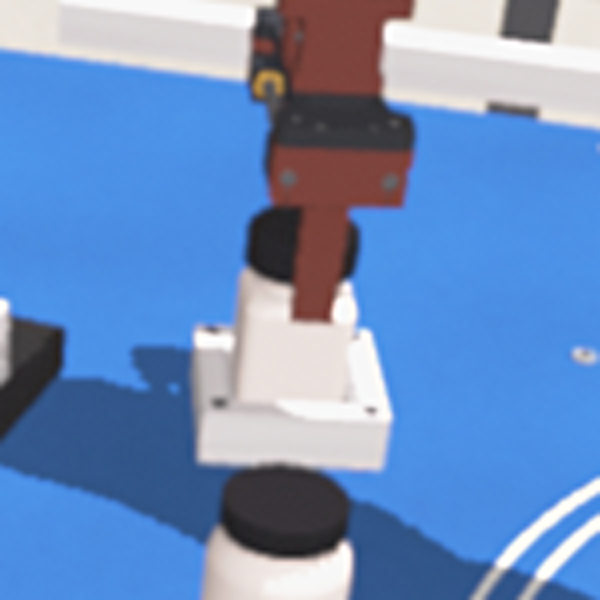

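The cap top is at about 0.119 and the jar body is fully down in the pocket. Regrip at full force and start turning.

```bash

python3 -m crank '0 0 -0.001 0;0 0 0 0;0 0 0 0;0 0 0 0;0 0 0 0' 40 60 | grep -E "eef|grip"
python3 -m crank '0 0 0 0;0 0 0 0;0 0 0 0;0 0 -0.0002 -4;0 0 -0.0002 -4' | grep -E "eef|grip"; python3 go.py
python3 -m crank '0 0 -0.0002 -5;0 0 -0.0002 -5;0 0 -0.0002 -5;0 0 -0.0003 -5;0 0 -0.0002 -5' >/dev/null; python3 go.py
```

```text
eef_pos: [0.5174, -0.2265, 0.1677]
grip_force: 60.0
eef_pos: [0.5171, -0.2261, 0.1679]
grip_force: 60.0
clk 17.27 pos [ 0.5171 -0.2261  0.1679] yawY -66.46 tilt [-0.05  0.04] q7 -55.4 w 0.0596 grip 60.0 F [-1.1  0.8  1.1] M [ 0.09  0.16 -0.01]
clk 17.9 pos [ 0.5168 -0.2264  0.1685] yawY -41.42 tilt [-0.09  0.03] q7 -33.6 w 0.0594 grip 60.0 F [-0.7 -0.5 -2.8] M [-0.08  0.06  0.  ]
```

No reaction torque after 33°, which is suspicious, so I'll look before going on.

```bash

python3 - <<'E'
from workcell import vision,readout
from h import *
print(readout.read_state()["joint_efforts"].round(2))
c=vision.camera("side"); np.savez("side3.npz",**c)
w=vision.camera("wrist"); np.savez("wrist3.npz",**w)
a=c["color"][140:260,340:460]
cv2.imwrite("pics/m3.png",np.hstack([cv2.resize(a,(400,400),interpolation=cv2.INTER_CUBIC),cv2.resize(w["color"][50:450,120:520],(400,400))]))
for n,q in(("2",dict(np.load("side2.npz"))),("3",c)):
    X=cloud(q); im=q["color"].astype(int); ok=q["z_map"]>0
    b=ok&(abs(X[...,0]-.518)<.045)&(abs(X[...,1]+.226)<.045)&(X[...,2]>.04)&(X[...,2]<.074)&(im.min(2)>120)
    print(n,b.sum(),rect(X[b][:,:2])); Q=X[b]; l=cv2.fitLine((Q[:,:2]*1000).astype(np.float32),cv2.DIST_HUBER,0,.01,.01).ravel(); print(np.degrees(np.arctan2(l[1],l[0])))
E
```

```text
[ -1.08 -58.4   -3.88 -24.18  -0.29  -0.13  -0.97]
2 410 (array([ 526. , -205.3]), array([41.6, 74.2]), 71.68)
13.612366
3 422 (array([ 525.1, -203.5]), array([40.2, 75.7]), 72.74)
16.932459
```

View pics/m3.png

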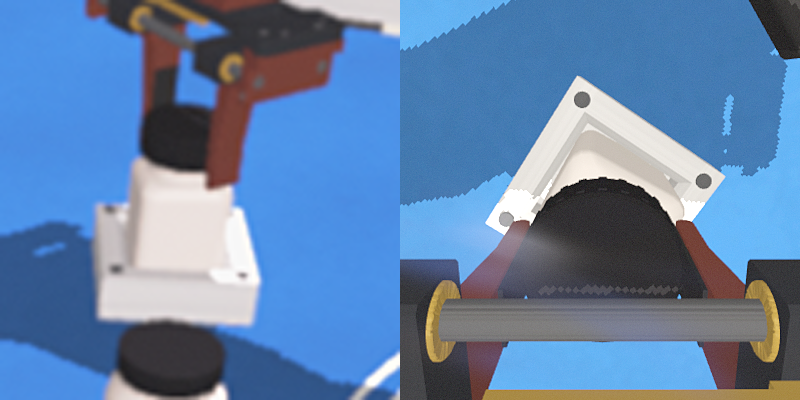

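The jar stays down and has only taken up about 3° of play in the pocket. The joint-7 effort of 0.97 N·m shows real torque, so I'll continue and watch efforts and forces.

```bash

e(){ python3 go.py; python3 -c "from workcell import readout as r;print('   eff7',r.read_state()['joint_efforts'][6].round(3))"; }
python3 -m crank '0 0 0 0;0 0 0 0;0 0 0 0;0 0 0 0;0 0 0 -5' >/dev/null; e
python3 -m crank '0 0 0 -5;0 0 -0.0002 -5;0 0 -0.0002 -5;0 0 -0.0003 -5;0 0 -0.0002 -5' >/dev/null; e
```

```text
clk 18.62 pos [ 0.5174 -0.2265  0.1692] yawY -36.49 tilt [-0.   -0.02] q7 -29.4 w 0.0594 grip 60.0 F [ 0.5 -0.7 -5.1] M [-0.28  0.01 -0.07]
   eff7 -1.464
clk 19.25 pos [ 0.5176 -0.2268  0.1702] yawY -11.44 tilt [ 0.03 -0.03] q7 -7.6 w 0.0591 grip 60.0 F [-0.6 -1.  -3.6] M [-0.21 -0.02 -0.04]
   eff7 -0.946
```

Fz near −5 N suggests the cap may be slipping in the pads, or the tool is carrying the jar. I'll release and measure how far the cap rose.

```bash

python3 -m crank '0 0 0 0;0 0 0 0;0 0 0 0;0 0 0 0;0 0 0 0' 95 60 | grep -E "eef|wrist|width"; python3 -c "from workcell import readout as r;print('   eff7',r.read_state()['joint_efforts'][6].round(3))"
python3 - <<'E'
from workcell import vision
from h import *
N={}
for n in ("side","top"): N[n]=vision.camera(n); np.savez(n+"4.npz",**N[n])
s2=dict(np.load("side2.npz")); s4=N["side"]
X2,X4=cloud(s2),cloud(s4)
def cap(c,X): 
    im=c["color"].astype(int); return (c["z_map"]>0)&(abs(X[...,0]-.518)<.035)&(abs(X[...,1]+.226)<.035)&(X[...,2]>.105)&(X[...,2]<.135)&(im.max(2)<70)
for n,c,X in(("s2",s2,X2),("s4",s4,X4)):
    m=cap(c,X); r=np.where(m.any(1))[0]; print(n,m.sum(),"rows",r.min(),r.max(),"cols",np.where(m.any(0))[0][[0,-1]],"z",np.percentile(X[m][:,2],[50,80,90,95]).round(4))
b=cap(s2,X2)&cap(s4,X4); print("both",b.sum(),"dz",np.median(X4[b]-X2[b],0).round(4))
cv2.imwrite("pics/cmp.png",np.hstack([cv2.resize(q["color"][150:250,345:445],(400,400),interpolation=cv2.INTER_CUBIC) for q in(s2,s4)]))
E
```

```text
eef_pos: [0.5175, -0.2264, 0.1701]
wrist_force: [0.0, -0.6, 0.4]
width: 0.0835
   eff7 -0.007
s2 178 rows 172 187 cols [382 408] z [0.1194 0.1206 0.1209 0.1212]
s4 380 rows 172 189 cols [383 409] z [0.1203 0.1215 0.122  0.1224]
both 166 dz [-0.0003  0.0018  0.0008]
```

View pics/cmp.png

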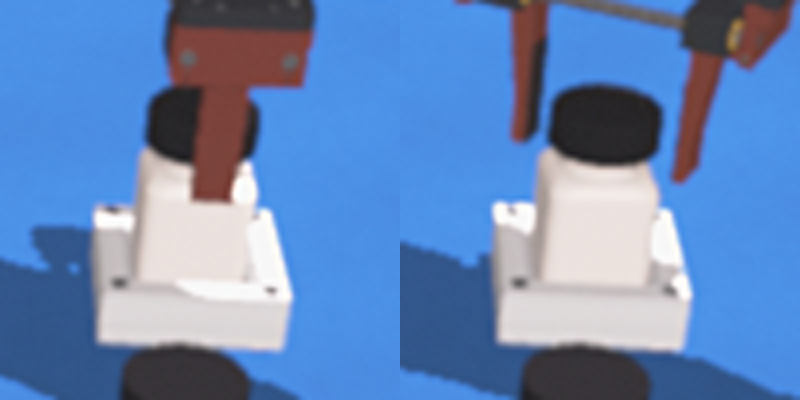

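The cap rose only about 1 mm, so it turned partly and slipped partly. The jar is still seated. I'll turn the open gripper back 90° and take a fresh bite.

```bash

e(){ python3 go.py; python3 -c "from workcell import readout as r;print('   eff7',r.read_state()['joint_efforts'][6].round(3))"; }
python3 -m crank '0 0 0 10;0 0 0 10;0 0 0 10;0 0 0 10;0 0 0 10' >/dev/null
python3 -m crank '0 0 0 10;0 0 0 10;0 0 0 10;0 0 0 10;0 0 0 0' >/dev/null; e
python3 -m crank '0 0 0 0;0 0 0 0;0 0 0 0;0 0 0 0;0 0 0 0' 40 60 >/dev/null; e
python3 -m crank '0 0 0 -2;0 0 0 -2;0 0 0 -2;0 0 0 -2;0 0 0 -2' >/dev/null; e
python3 -m crank '0 0 0 -2;0 0 0 -2;0 0 0 -2;0 0 0 -2;0 0 0 -2' >/dev/null; e
```

```text
clk 21.23 pos [ 0.5175 -0.2263  0.1701] yawY -101.49 tilt [ 0.   -0.02] q7 -85.7 w 0.0832 grip 0.0 F [-0.2 -0.4 -0.5] M [ 0.02  0.02 -0.07]
   eff7 -1.301
clk 21.85 pos [ 0.5175 -0.2262  0.1701] yawY -101.55 tilt [0.01 0.02] q7 -85.8 w 0.0593 grip 60.0 F [1.3 1.9 0.1] M [ 0.53 -0.09 -0.  ]
   eff7 0.004
clk 22.48 pos [ 0.5177 -0.2264  0.1703] yawY -91.44 tilt [ 0.05 -0.  ] q7 -77.0 w 0.0592 grip 60.0 F [2.2 3.2 3.1] M [ 0.76 -0.36 -0.15]
   eff7 -0.287
clk 23.1 pos [ 0.5179 -0.2264  0.1705] yawY -81.44 tilt [ 0.06 -0.01] q7 -68.3 w 0.0591 grip 60.0 F [2.  3.2 6.3] M [ 0.89 -0.38 -0.19]
   eff7 -0.222
```

Now Fz climbs with turning and the torque is low: the cap is unscrewing in its loose range. I'll follow the thread lift.

```bash

e(){ python3 go.py; python3 -c "from workcell import readout as r;print('   eff7',r.read_state()['joint_efforts'][6].round(3))"; }
python3 -m crank '0 0 -0.0006 -5;0 0 -0.0004 -5;0 0 -0.0003 -5;0 0 -0.0003 -5;0 0 -0.0003 -5' >/dev/null; e
python3 -m crank '0 0 -0.0003 -5;0 0 -0.0003 -5;0 0 -0.0002 -5;0 0 -0.0003 -5;0 0 -0.0002 -5' >/dev/null; e
```

```text
clk 23.73 pos [ 0.5176 -0.2269  0.1721] yawY -56.36 tilt [ 0.04 -0.04] q7 -46.5 w 0.0593 grip 60.0 F [2.5 1.5 3.1] M [ 0.5  -0.59 -0.13]
   eff7 -0.859
clk 24.35 pos [ 0.5178 -0.2271  0.1734] yawY -31.36 tilt [ 0.07 -0.04] q7 -24.7 w 0.0592 grip 60.0 F [2.9 1.3 2.3] M [ 0.37 -0.78 -0.16]
   eff7 -0.889
```

```bash

python3 -m crank '0 0 -0.0002 -5;0 0 -0.0003 -5;0 0 -0.0002 -5;0 0 -0.0003 -5;0 0 -0.0002 -5' >/dev/null; python3 go.py
python3 -m crank '0 0 -0.0002 -5;0 0 -0.0003 -5;0 0 -0.0002 -5;0 0 -0.0003 -5;0 0 -0.0002 -5' >/dev/null; python3 go.py
python3 -m crank '0 0 -0.0002 -5;0 0 -0.0002 -5;0 0 -0.0002 -5;0 0 0 -5;0 0 0 -5' >/dev/null; python3 go.py
```

```text
clk 24.98 pos [ 0.5178 -0.2271  0.1746] yawY -6.36 tilt [ 0.07 -0.05] q7 -3.0 w 0.0593 grip 60.0 F [3.5 1.8 3.2] M [ 0.39 -0.88 -0.14]
clk 25.6 pos [ 0.5181 -0.2271  0.176 ] yawY 18.63 tilt [ 0.11 -0.05] q7 18.8 w 0.0593 grip 60.0 F [3.5 2.2 3.7] M [ 0.37 -0.88 -0.21]
clk 26.23 pos [ 0.5185 -0.2269  0.1769] yawY 43.63 tilt [ 0.17 -0.04] q7 40.4 w 0.0593 grip 60.0 F [3.5 2.6 6.7] M [ 0.61 -0.92 -0.23]
```

```bash

python3 -m crank '0 0 -0.0005 -5;0 0 -0.0003 -5;0 0 -0.0002 -5;0 0 -0.0003 -5;0 0 -0.0002 -5' >/dev/null; python3 go.py
python3 -m crank '0 0 -0.0002 -5;0 0 -0.0003 -5;0 0 -0.0002 -5;0 0 -0.0003 -5;0 0 -0.0002 -5' >/dev/null; python3 go.py
python3 - <<'E'
from workcell import vision
from h import *
c=vision.camera("side"); np.savez("side5.npz",**c)
s=dict(np.load("side4.npz"))
cv2.imwrite("pics/cmp5.png",np.hstack([cv2.resize(q["color"][150:250,345:445],(400,400),interpolation=cv2.INTER_CUBIC) for q in(s,c)]))
E
```

```text
clk 26.85 pos [ 0.5181 -0.2268  0.1782] yawY 68.65 tilt [ 0.11 -0.03] q7 62.1 w 0.0592 grip 60.0 F [2.5 2.1 5.1] M [ 0.6  -0.71 -0.19]
clk 27.48 pos [ 0.5169 -0.2271  0.1783] yawY 93.64 tilt [-0.05 -0.02] q7 83.7 w 0.0589 grip 60.0 F [ 1.3  2.2 -0.9] M [ 0.44 -0.47 -0.06]
```

View pics/cmp5.png

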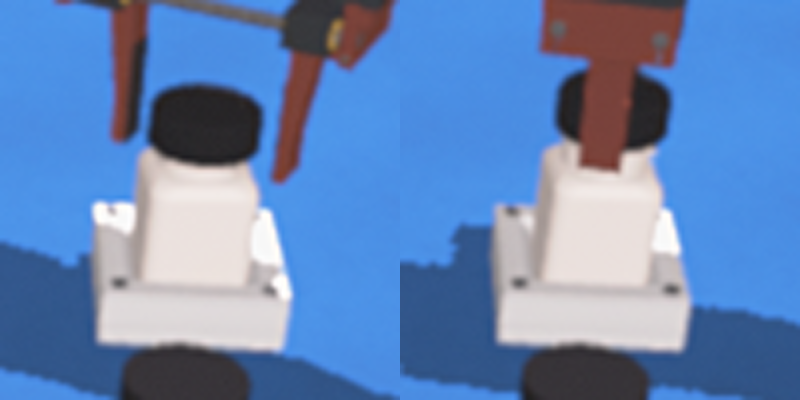

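Fz fell to −0.9 N, about the cap's own weight. The cap stands visibly higher and the jar hasn't moved in the nest, so the threads have let go. Lifting gently.

```bash

python3 -m crank '0 0 -0.001 0;0 0 -0.001 0;0 0 -0.001 0;0 0 -0.001 0;0 0 0 0' >/dev/null; python3 go.py
python3 -m crank '0 0 -0.004 0;0 0 -0.006 0;0 0 -0.007 0;0 0 -0.006 0;0 0 -0.003 0' >/dev/null
python3 -m crank '0 0 0 0;0 0 0 0;0 0 0 0;0 0 0 0;0 0 0 0' >/dev/null; python3 go.py
python3 - <<'E'
from workcell import vision
from h import *
c=vision.camera("side"); t=vision.camera("top"); X=cloud(c)
cv2.imwrite("pics/f.png",np.hstack([cv2.resize(c["color"][130:250,335:455],(400,400),interpolation=cv2.INTER_CUBIC),cv2.resize(t["color"][80:320,170:490],(400,400))]))
im=c["color"].astype(int); m=(c["z_map"]>0)&(abs(X[...,0]-.518)<.04)&(abs(X[...,1]+.226)<.04)&(im.min(2)>100)
z=X[m][:,2]; print("jar pts top z",np.percentile(z,[95,99,100]))
m=(c["z_map"]>0)&(abs(X[...,0]-.518)<.04)&(abs(X[...,1]+.226)<.04)&(im.max(2)<60)&(X[...,2]>.08)
print("cap z",np.percentile(X[m][:,2],[1,50,95]),m.sum())
E
```

```text
clk 28.15 pos [ 0.5174 -0.2267  0.1831] yawY 93.41 tilt [-0.01 -0.04] q7 83.7 w 0.0596 grip 60.0 F [-0.4  0.4 -0.5] M [ 0.04 -0.17  0.01]
clk 29.4 pos [ 0.5174 -0.2264  0.2089] yawY 93.43 tilt [-0.01  0.01] q7 85.2 w 0.0595 grip 60.0 F [-0.   0.3  0.1] M [ 0.07 -0.09  0.04]
jar pts top z [0.35524557 0.43246097 0.45781525]
cap z [0.14220605 0.26889446 0.30962221] 710
```

View pics/f.png

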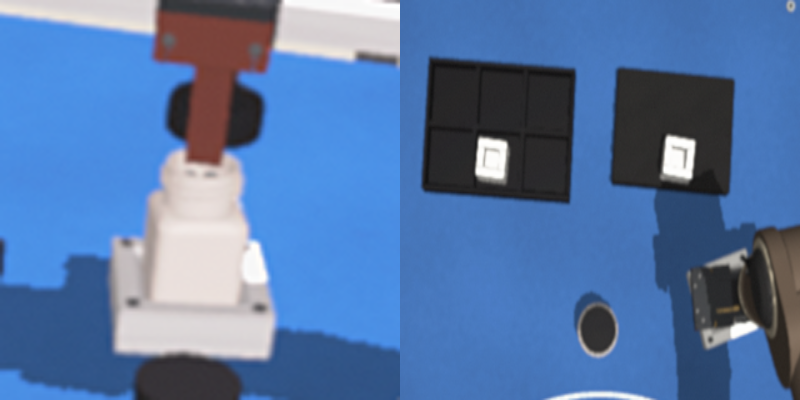

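The cap is level in the fingers about 2 cm above the open neck. The jar is seated and the bystanders haven't moved.

```bash
python3 -c "from workcell import ticket;print(ticket.close_job())"
```

```text
the job is handed in; nothing more can be done
None
```

I handed the job in at about 29.5 s: the square jar is seated in the nest, and its unscrewed cap is held level about 2 cm above the open mouth. The round jar and both blocks were left untouched.

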